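# Start up the bench polishing unit

## Task

Start up the bench polishing unit, only pushing with the closed fingers: push the dust drawer fully home, then press the raised end of the extractor's rocker switch right down so that it stays on, then press the round flat start button fully down for a moment and let it come back up. Do not press the mushroom-shaped stop button, and leave the jar, the ring mandrel and the brush where they are.

Things in the scene. Friction and masses are not known exactly. Their poses are not given: they have to be found in the camera images.
- console: Grey polishing unit, fixed: a flat-topped box 180 mm deep (own x), 430 mm wide (own y -130 to +300), 65 mm high; switches on top at y -130 to +130. At its left end a white motor and wheel (y 155 to 315, up to 175 mm above the bench). Origin on the bench under the middle of the switch part; x points away from the robot into the unit, z up. Front face at x = -90 mm.
- drawer (a joint): How far the dust drawer stands out of the unit's front, in m: 0 fully home, starts 0.025 to 0.05 out, stop at 0.08. It slides along the console's own x axis (pushing towards +x closes it), stays where it is left and needs about 3 N.
- drawer_front (a point): Middle (across) of the outer face of the drawer's flat white front plate, 35 mm above the bench. The plate is 200 mm wide, 12 mm thick, from 6 to 56 mm above the bench; it faces the console's -x. When home the plate lies against the unit's front face, so its outer face is 12 mm in front of that. Behind it is an open steel tray.
- rocker_base: Black housing, 74 mm (own x) by 44 mm (own y) by 10 mm, fixed on the unit, with two thin cheeks 21 mm high, 30 mm long beside the middle of the rocker; origin at its underside, 65 mm above the bench. It carries the white rocker. Own x runs along the rocker to the raised end, roughly away from the robot.
- rocker (a joint): Angle of the extractor's rocker in rad: 0 off (far end raised), 0.26 fully on (far half lies level). Bent plate 64 mm long, 32 mm wide, 7 mm thick, hinged at its middle about the housing's y axis, 13 mm above the housing's underside. It stays where it is left; about 2.5 N on the raised half turns it.
- rocker_press (a point): Where to press: top of the raised far half of the rocker, 20 mm from the hinge. Off, it is about 25 mm above the top of the unit (the raised tip 28 mm); fully on, about 20 mm, so it goes down about 5 mm.
- start (a joint): How far the start button is pressed, m: 0 up, 0.006 fully down. Springs back; 4 N presses it fully.
- start_top (a point): Centre of the top of the start button: a flat white cylinder 28 mm in diameter in a round black collar 44 mm in diameter and 12 mm high, fixed on top of the unit; its top is 22 mm above the top of the unit when up and it is pressed straight down.
- stop (a joint): How far the stop button is pressed, m: 0 up, 0.006 down. Springs back. Leave it alone.
- stop_top (a point): Centre of the top of the stop button: a white mushroom head 42 mm in diameter, its top 35 mm above the top of the unit, in a round black collar 48 mm in diameter. Rocker, start and stop sit in a row along the console's y, about 80 mm apart, in any order.
- jar: Jar of polishing compound, 52 mm in diameter, 60 mm high, loose on the bench in front of the motor; origin under its centre.
- mandrel: Steel ring mandrel, a tapered rod 130 mm high on a round foot 64 mm in diameter, standing loose on the bench to the right of the unit; origin under its centre.
- brush: Bench brush about 160 mm long, lying loose on the bench to the right, in front of the unit.

How it is judged:
On the way, in this order (a step that is already met when the one before it is completed fails the run):
1. the dust drawer is fully home (value of joint drawer below 0.003 m), for 0.2 s.
2. the extractor rocker is on (value of joint rocker above 0.22 rad), for 0.2 s.
3. the start button is pressed down (value of joint start above 0.0045 m), for 0.1 s.
At the end, for the whole second after the job is handed in: The drawer is within 3 mm of fully home, the rocker is on (above 0.22 rad of 0.26), and the start and stop buttons are up (within 1 mm), the start button having been pressed at least 4.5 mm for 0.1 s after the other two steps (value of joint drawer below 0.003 m and value of joint rocker above 0.22 rad and value of joint each of start, stop below 0.001 m); the robot touches nothing.
It fails at once if the rocker is switched on while the drawer is still out (value of joint rocker above 0.12 rad and value of joint drawer above 0.006 m).
It fails at once if the start button is pressed before the drawer is home and the rocker on (value of joint start above 0.003 m and (value of joint drawer above 0.006 m or value of joint rocker below 0.18 rad)).
It fails at once if the stop button is pressed (value of joint stop above 0.002 m).
It fails at once if the drawer is pulled farther out (value of joint drawer above 0.06 m).
It fails at once if the jar, mandrel or brush is moved more than 20 mm or lifted (distance of any of jar, mandrel, brush from where it was at the start of the episode above 0.02 m).
It also fails if it takes over 50 s, if anything falls off the work surface, if the arm or the gripper's body presses on something with over 40 N, if the wrist force passes 120 N, or if a joint passes its speed limit or range.

## Robot

A 6-joint arm with a two-finger parallel gripper is mounted at the origin on the work surface. World frame = base frame: x ahead of the robot, y to its left, z up, the work surface at z = 0. Lengths are in m, angles in rad, forces in N, time in s.
With the tool pointing down it reaches from about 0.275 to 0.75 m from the base axis. Payload 10.2 kg.
Tool frame: the origin (TCP) lies at the very end of the fingers, on their centre line; the grasp point (between the pads) lies 19 mm behind it; z points along the fingers, y is the direction in which the jaws open and shut (so a half turn about z gives the same grasp; the last joint's range is limited). The gripper opens to 85 mm and grips with 20 to 120 N. Pads are 22 mm wide; open, the fingers measure 114 mm over their backs; the gripper's body (76 mm by 85 mm) begins 54 mm behind the grasp point. The pads swing forward as they close: fully open they stand 13 mm farther back than shut.
Start: joints at [1.035, 0.313, 1.498, -0, 1.331, -0.223], TCP at [0.162, 0.5, 0.231] pointing down, gripper open.
Joint ranges: [-2.94, 2.94], [-0.97, 2.17], [0.19, 2.56], [-1.23, 4.37], [0.02, 3.11], [-2.88, 2.88]. Speed limits (rad/s): [2.39, 2.39, 3.01, 3.14, 3.14, 3.14].

## Interface

Orientations are given as [roll, pitch, yaw] about the fixed x, y, z axes, in that order (R = Rz(yaw) Ry(pitch) Rx(roll)).
In Python, from workcell import * gives the robot as it stands.
- The arm moves only by the tool step_arm, never from a script. Its argument "motion" is a list of rows, each a list of 7 numbers: the shift along the tool's x, y, z in cm, then the turn, a rotation vector about the tool's x, y, z in rad, then the finger opening in cm, from 0 to 8.54. A call has 1 to 5 rows; each row is the pose to reach, as a shift and turn from the pose commanded when the call began, along the tool's axes at that moment; what a row does not reach only later rows make up. A row lasts 1/8 s, in which the tool goes at most 62.5 mm and 10.7 degrees, less where a joint would pass 70% of its speed; a pose out of reach is approached as far as the arm can. A call with a gripper value outside its range is refused whole. The fingers move at their own pace and stop on an object; "squeeze" is the grip in N (left out, the last holds). Time passes only in rows, so rows that repeat a pose let the fingers close. It gives the time, the measured TCP pose, the force and the opening at its end, in the units of the state.
- get_state(): the state, without advancing time (a new reading comes with each control period).
- camera(name): name is "scene" or "top" or "wrist"; returns the picture (400x640x3 uint8, red, green, blue); there is no depth.
- camera_params(name): a dict with "camera_matrix" (3x3 intrinsics, pixels), "R" (3x3) and "t" (3): a world point X has camera coordinates R X + t; the wrist camera has in their place "mount" (4x4, takes a point from camera to tool coordinates, whose origin is the TCP and whose axes are the flange's). Camera axes: x right, y down, z forward; pixel columns grow to the right and rows downward; lengths in m; the calibration is good to about 2 mm. A picture is of the moment at which its call begins: read the wrist's pose just before it. camera_params takes no time and is no camera call.
- close_job(): hands the job in, once; it reports no verdict.
Trained networks look in the newest picture that a camera, given by its name, has taken for a name from the list of things; names that differ only in an ending like _2 or _b are one class to them, and where a whole thing is asked for, a point or a joint stands for the part that bears it (a point fixed in the world has none). Each returns a list of dicts, best first, with "p" (0 to 1); they miss things now and then, are a little off and sometimes report something else, mostly with a low value. They report only what shows in the picture. A call takes as long as a camera call.
- masks_of(name, camera): "mask" (400x640 bool, what is visible of it) and "point" ([column, row] in pixels, amid what is visible of it).
The state is a dict: "t": time; "qpos": joint angles; "dq": joint speeds; "joint_efforts": joint torques, N m; "tool_pos": TCP position; "eef_rot": TCP orientation; "contact_force": force on the tool from outside, world axes, zero at the start; "moment": the same for the moment, N m; "finger_gap": finger opening in m.
Only numpy, scipy, OpenCV 4.12 (cv2) and the standard library are available. Lean on these libraries where they do the work, as an engineer would, in place of code of your own. Each camera call takes 0.05 s, during which the arm holds its last target.

## Working session

There is one attempt and no reset: what is moved stays moved. The work goes in short steps, Python scripts to look and compute and a tool call to move; the robot and the scene stay as the last step left them, time stands still between calls to the robot, and variables do not carry over. Pictures are saved under pics/ and viewed, and the job is handed in when it is done.

Besides the shell and the picture viewer there is one more tool, called after "Emit:" as name([rows], argument=value, ...), one row to a line, values as JSON. step_arm: Moves the arm, as the interface text tells. Its arguments: {"type":"object","properties":{"motion":{"type":"array","items":{"type":"array","items":{"type":"number"}}},"squeeze":{"type":"number"}},"required":["motion"]}

```bash
mkdir -p pics; ls
cat > h.py <<'E'
from workcell import *
import numpy as np, cv2
from scipy.spatial.transform import Rotation as Ro
def ray(cam,px,st=None):
    P=camera_params(cam);K=np.array(P["camera_matrix"])
    d=np.linalg.inv(K)@np.array([px[0],px[1],1.])
    if cam=="wrist":
        M=np.array(P["mount"]);T=np.eye(4);T[:3,:3]=Ro.from_euler('xyz',st["eef_rot"]).as_matrix();T[:3,3]=st["tool_pos"]
        A=T@M
        return A[:3,3],A[:3,:3]@d
    R=np.array(P["R"]);t=np.array(P["t"])
    return -R.T@t,R.T@d
def atz(cam,px,z,st=None):
    o,d=ray(cam,px,st);return o+d*(z-o[2])/d[2]
def tri(rs):
    A=np.zeros((3,3));b=np.zeros(3)
    for o,d in rs:
        d=d/np.linalg.norm(d);Q=np.eye(3)-np.outer(d,d);A+=Q;b+=Q@o
    x=np.linalg.solve(A,b)
    return x,[np.linalg.norm((np.eye(3)-np.outer(d,d)/(d@d))@(x-o)) for o,d in rs]
def proj(cam,X):
    P=camera_params(cam);K=np.array(P["camera_matrix"]);c=np.array(P["R"])@X+np.array(P["t"]);u=K@c;return u[:2]/u[2]
E
python3 - <<'E'
from h import *
s=get_state();print({k:np.round(v,3) for k,v in s.items()})
for c in ["scene","top","wrist"]:
    im=camera(c);cv2.imwrite(f"pics/{c}0.png",im[:,:,::-1])
    for n in ["console","drawer_front","rocker_base","rocker_press","start_top","stop_top","jar","mandrel","brush"]:
        r=masks_of(n,c)
        for x in r[:2]: print(c,n,round(x["p"],2),np.round(x["point"],1),int(x["mask"].sum()))
print(get_state()["t"])
E
```

```text
pics
{'t': np.float64(0.0), 'qpos': array([ 1.035,  0.313,  1.498,  0.   ,  1.331, -0.223]), 'dq': array([-0.   ,  0.001,  0.   ,  0.001, -0.001,  0.002]), 'joint_efforts': array([ 1.0000e-03, -4.1227e+01, -2.5976e+01, -0.0000e+00,  4.0000e-03,
        0.0000e+00]), 'tool_pos': array([0.161, 0.499, 0.231]), 'eef_rot': array([-3.14 , -0.   ,  2.829]), 'contact_force': array([ 0.366, -0.86 ,  0.758]), 'moment': array([-0.058,  0.024, -0.023]), 'finger_gap': np.float64(0.085)}
scene console 0.74 [385.8 306.6] 25634
scene drawer_front 0.66 [364.6 234.4] 1251
scene rocker_base 0.97 [291.9 235.3] 833
scene rocker_press 0.69 [289.9 232.8] 438
scene start_top 0.66 [323.  257.4] 141
scene start_top 0.4 [361.9 232.6] 1226
scene stop_top 0.79 [356.5 275.6] 416
scene jar 0.65 [468.1 285.9] 703
scene mandrel 0.66 [257.2 222.8] 727
scene mandrel 0.51 [289.3 230.8] 433
scene brush 0.63 [298.5 183.6] 705
top console 0.6 [262.3 171.5] 12519
top drawer_front 0.58 [296.4 209.3] 1323
top drawer_front 0.35 [207.1 218. ] 427
top rocker_base 0.72 [331.1 167.4] 456
top rocker_press 0.67 [328.2 163.3] 272
top start_top 0.59 [301.3 166.9] 104
top stop_top 0.57 [268.3 164. ] 200
top jar 0.78 [207.9 220.4] 423
top mandrel 0.92 [372.3 176.7] 415
top mandrel 0.22 [300.1 211. ] 1287
top brush 0.94 [377.9 237. ] 695
1.5
```

Run:
```python
import cv2
a=cv2.imread("pics/scene0.png");b=cv2.imread("pics/top0.png")
cv2.imwrite("pics/s1.png",cv2.resize(a[150:350,220:520],None,fx=2.6,fy=2.6,interpolation=cv2.INTER_CUBIC))
cv2.imwrite("pics/t1.png",cv2.resize(b[110:280,180:440],None,fx=3,fy=3,interpolation=cv2.INTER_CUBIC))
```

```text
(no output)
```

View pics/s1.png

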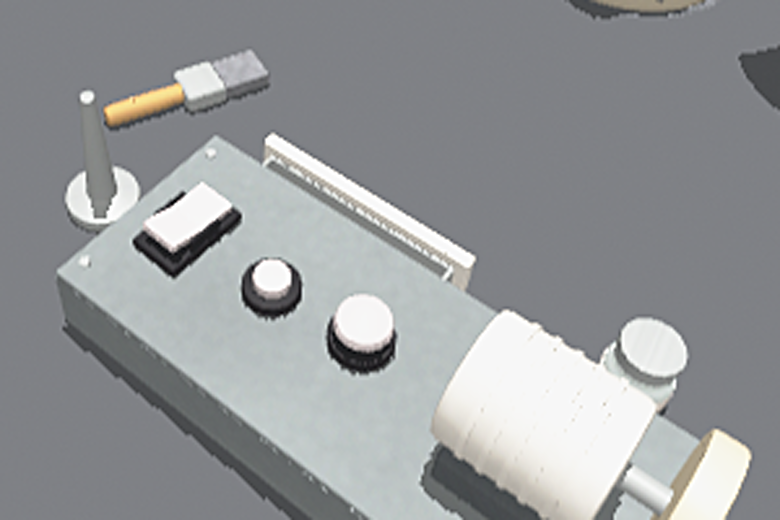

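View pics/t1.png

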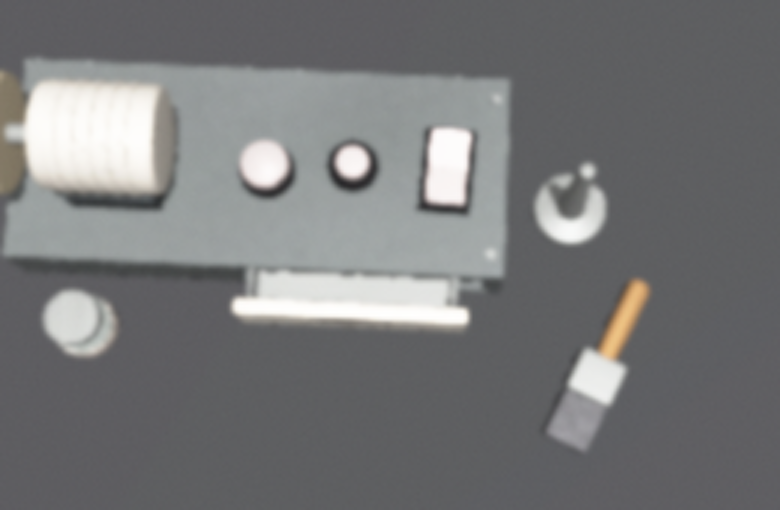

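View pics/wrist0.png

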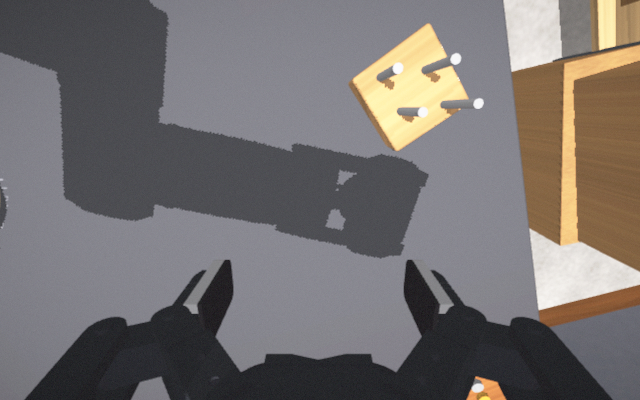

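Run:
```python
from h import *
pts={"rocker_press":([289.9,232.8],[328.2,163.3],.09),"rocker_base":([291.9,235.3],[331.1,167.4],.08),"start":([323,257.4],[301.3,166.9],.087),"stop":([356.5,275.6],[268.3,164],.1),"jar":([468.1,285.9],[207.9,220.4],.05),"mandrel":([257.2,222.8],[372.3,176.7],.05),"brush":([298.5,183.6],[377.9,237],.02),"drawer":([364.6,234.4],[296.4,209.3],.05)}
for n,(a,b,z) in pts.items():
    x,r=tri([ray("scene",a),ray("top",b)])
    print(n,np.round(x,4),np.round(r,4),"top@z",np.round(atz("top",b,z),4),"scene@z",np.round(atz("scene",a,z),4))
print(ray("top",[320,200])[0],ray("scene",[320,200])[0])
```

```text
rocker_press [ 0.6642 -0.0472  0.0912] [0.0001 0.0001] top@z [ 0.6645 -0.0471  0.09  ] scene@z [ 0.6636 -0.048   0.09  ]
rocker_base [ 0.6578 -0.0531  0.0731] [0.0028 0.0028] top@z [ 0.6573 -0.0553  0.08  ] scene@z [ 0.6601 -0.0466  0.08  ]
start [0.6538 0.0245 0.069 ] [0.0033 0.0033] top@z [0.6502 0.0203 0.087 ] scene@z [0.6618 0.0352 0.087 ]
stop [0.6509 0.1045 0.0872] [0.0002 0.0002] top@z [0.647  0.1025 0.1   ] scene@z [0.658  0.1083 0.1   ]
jar [0.5    0.2563 0.0355] [0.0033 0.0033] top@z [0.4991 0.2487 0.05  ] scene@z [0.5091 0.2598 0.05  ]
mandrel [ 0.6567 -0.1657  0.0192] [0.0035 0.0035] top@z [ 0.6501 -0.165   0.05  ] scene@z [ 0.6699 -0.1409  0.05  ]
brush [ 0.4968 -0.1917  0.0078] [0.0026 0.0026] top@z [ 0.4967 -0.1923  0.02  ] scene@z [ 0.5044 -0.1804  0.02  ]
drawer [0.543  0.0345 0.0449] [0.0102 0.0102] top@z [0.5469 0.0251 0.05  ] scene@z [0.5419 0.0456 0.05  ]
[ 0.36332014 -0.05385217  1.0434709 ] [0.96104935 0.27990445 0.65416724]
```

The pictures show the drawer out at top-view (296,211). From right to left the controls are the rocker (329,165), start (297,164) and stop (268,165). The jar is front left, and the mandrel and brush are on the right. The network's top-view point for start is about 4 px off the picture, so I'll refine it with my own segmentation and the console's corners.

Run:
```python
from h import *
import math
T=cv2.imread("pics/top0.png");S=cv2.imread("pics/scene0.png")
def blob(im,box,th):
    x0,y0,x1,y1=box;g=im[y0:y1,x0:x1].min(2)
    m=(g>th).astype(np.uint8);n,l,st,c=cv2.connectedComponentsWithStats(m)
    i=1+np.argmax(st[1:,4]);return c[i]+[x0,y0],st[i]
for n,bt,bs in [("start",(286,152,310,176),(310,244,340,270)),("stop",(256,150,282,178),(342,258,376,285)),("rocker",(318,148,342,182),(270,215,315,250)),("drawer",(250,205,345,222),(318,195,405,265))]:
    a,sa=blob(T,bt,170);b,sb=blob(S,bs,190)
    x,r=tri([ray("top",a),ray("scene",b)])
    print(n,np.round(a,1),sa,np.round(b,1),sb,np.round(x,4),np.round(r,4))
c=np.array([[510,80],[504,276],[5,257],[25,58]])/3+[180,110]-0.33
W=np.array([atz("top",p,.065) for p in c]);print(np.round(W,4))
for i in range(4):
    d=W[(i+1)%4]-W[i];print(np.linalg.norm(d),math.degrees(math.atan2(d[1],d[0])))
for p in [(233,300),(233,316),(468,312),(468,327)]:
    print(p,np.round(atz("top",np.array(p)/3+[179.7,109.7],.056),4))
```

```text
start [297.  163.5] [ 6  7 11 10 87] [324.2 255.7] [  7   6  15  13 146] [0.6579 0.0332 0.0866] [0.0012 0.0012]
stop [267.5 163.6] [  4   6  16  16 208] [359.6 272.7] [  7   5  22  21 368] [0.6485 0.1065 0.0963] [0.0013 0.0013]
rocker [328.9 164.5] [  4   4  15  26 332] [291.  231.2] [  5   0  34  31 472] [ 0.6607 -0.0486  0.0918] [0.0006 0.0006]
drawer [298.2 210.7] [  7   0  79  14 856] [362.3 226.9] [  4   6  81  52 499] [0.5385 0.0264 0.0578] [0.0078 0.0078]
[[ 0.7512 -0.0975  0.065 ]
 [ 0.5747 -0.1045  0.065 ]
 [ 0.5558  0.3212  0.065 ]
 [ 0.7362  0.3316  0.065 ]]
0.17657883087240459 -177.73590042793768
0.42612602829552043 92.54161691196651
0.18069027677439947 3.3085099166483425
0.429419281004317 -88.00508276813235
(233, 300) [0.5364 0.1243 0.056 ]
(233, 316) [0.5226 0.1227 0.056 ]
(468, 312) [ 0.5427 -0.0767  0.056 ]
(468, 327) [ 0.5298 -0.0776  0.056 ]
```

Console yaw is about +2.3°. The drawer face middle is near (0.526, 0.022), about 31 mm out. Start is at (0.657, 0.032, 0.087) and the rocker centre at about (0.660, -0.050). I'll close the fingers and move to a place in front of the drawer.

Emit:
step_arm([
  [-4.4,-3.6,0,0,0,-0.07,0],
  [-8.8,-7.2,0,0,0,-0.14,0],
  [-13.2,-10.8,0,0,0,-0.21,0],
  [-17.6,-14.4,0,0,0,-0.28,0],
  [-22.1,-18,0,0,0,-0.354,0],
], squeeze=40)

```text
t: 2.12
tool_pos: [0.3172, 0.2587, 0.2315]
eef_rot: [3.141, 0.001, -3.098]
contact_force: [0.6, 0.9, -0.3]
finger_gap: 0.0
```

Emit:
step_arm([
  [-2.9,-4.9,0,0,0,0,0],
  [-5.7,-9.7,0,0,0,0,0],
  [-8.6,-14.5,1,0,0,0,0],
  [-11.5,-19.4,4,0,0,0,0],
  [-14.3,-24.3,7,0,0,0,0],
])

```text
t: 2.75
tool_pos: [0.4688, 0.024, 0.1623]
eef_rot: [-3.141, 0.001, -3.101]
contact_force: [1.4, 1.2, 0.1]
finger_gap: -0.0001
```

Run:
```python
from h import *
s=get_state();im=camera("wrist");cv2.imwrite("pics/w1.png",im[:,:,::-1]);im=camera("top");cv2.imwrite("pics/t2.png",cv2.resize(im[110:310,180:440,::-1],None,fx=3,fy=3))
print(s["tool_pos"],s["eef_rot"],s["t"])
```

```text
[0.46878162 0.02400762 0.162321  ] [-3.14136927e+00  1.31114739e-03 -3.10061506e+00] 2.75
```

View pics/w1.png

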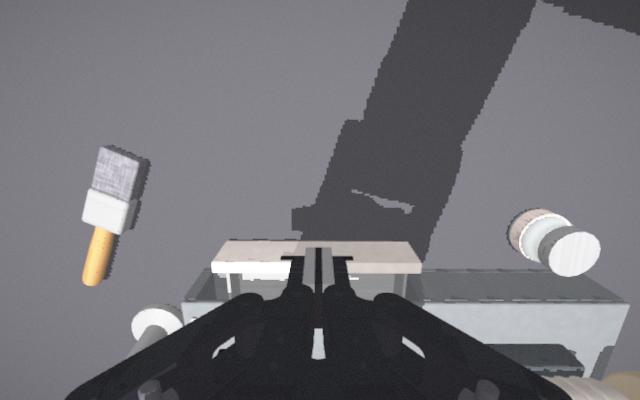

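View pics/t2.png

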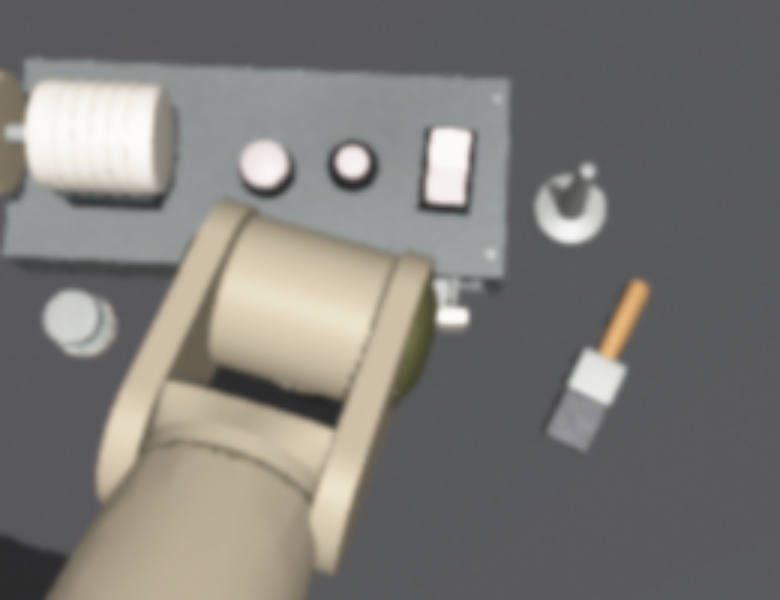

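The wrist view shows the fingers in line with the middle of the drawer plate (columns 215–418, row about 255) and the plate square to the tool. Next I'll go down and creep forward.

Emit:
step_arm([
  [0,0,5,0,0,0,0],
  [0,0,9.5,0,0,0,0],
  [0,0,12.6,0,0,0,0],
  [-1.5,0,12.6,0,0,0,0],
  [-3,0,12.6,0,0,0,0],
])

```text
t: 3.48
tool_pos: [0.4981, 0.0275, 0.0369]
eef_rot: [3.141, -0.0, -3.1]
contact_force: [-0.3, -0.5, 0.1]
finger_gap: -0.0001
```

Emit:
step_arm([
  [-0.5,0,0,0,0,0,0],
  [-1,0,0,0,0,0,0],
  [-1.5,0,0,0,0,0,0],
  [-2,0,0,0,0,0,0],
  [-2.5,0,0,0,0,0,0],
])

```text
t: 4.1
tool_pos: [0.5226, 0.0281, 0.0368]
eef_rot: [3.142, -0.001, -3.1]
contact_force: [-3.0, -0.9, 1.5]
finger_gap: -0.0003
```

Emit:
step_arm([
  [-0.4,0,0,0,0,0,0],
  [-0.8,0,0,0,0,0,0],
  [-1.2,0,0,0,0,0,0],
  [-1.6,0,0,0,0,0,0],
])

```text
t: 4.6
tool_pos: [0.539, 0.0287, 0.0368]
eef_rot: [-3.142, -0.0, -3.1]
contact_force: [-1.8, -1.3, 1.4]
finger_gap: -0.0
```

Emit:
step_arm([
  [-0.2,0,0,0,0,0,0],
  [-0.4,0,0,0,0,0,0],
])

```text
t: 4.85
tool_pos: [0.5428, 0.0288, 0.0368]
eef_rot: [-3.142, -0.0, -3.1]
contact_force: [-2.0, -2.0, 2.0]
finger_gap: -0.0001
```

Emit:
step_arm([
  [-0.2,0,0,0,0,0,0],
  [-0.4,0,0,0,0,0,0],
])

```text
t: 5.1
tool_pos: [0.5434, 0.029, 0.0367]
eef_rot: [3.141, -0.01, -3.099]
contact_force: [-27.7, -4.8, 21.2]
finger_gap: 0.0002
```

Emit:
step_arm([
  [-0.15,0,0,0,0,0,0],
  [-0.3,0,0,0,0,0,0],
])

```text
t: 5.35
tool_pos: [0.5434, 0.029, 0.0367]
eef_rot: [3.141, -0.018, -3.099]
contact_force: [-44.5, -7.9, 32.7]
finger_gap: 0.0001
```

The stop is firm, with the tool held at 0.5434. I'll back off and lift, then check the drawer and get a second view of the switches.

Emit:
step_arm([
  [1,0,0,0,0,0,0],
  [3,0,0,0,0,0,0],
  [4.5,0,-3,0,0,0,0],
  [4.5,0,-9,0,0,0,0],
  [4.5,0,-15,0,0,0,0],
])

```text
t: 5.98
tool_pos: [0.5048, 0.0274, 0.1887]
eef_rot: [3.141, 0.001, -3.1]
contact_force: [0.8, 0.0, -0.0]
finger_gap: 0.0
```

Run:
```python
from h import *
s=get_state();im=camera("wrist");cv2.imwrite("pics/w2.png",im[:,:,::-1]);im=camera("scene");cv2.imwrite("pics/s2.png",cv2.resize(im[150:350,220:520,::-1],None,fx=2.6,fy=2.6))
print(s["tool_pos"],s["eef_rot"],s["contact_force"],s["t"])
```

```text
[0.50481087 0.02742683 0.18873715] [ 3.14143762e+00  1.12623559e-03 -3.10049704e+00] [ 0.75304271  0.02615092 -0.00149913] 5.975
```

View pics/w2.png

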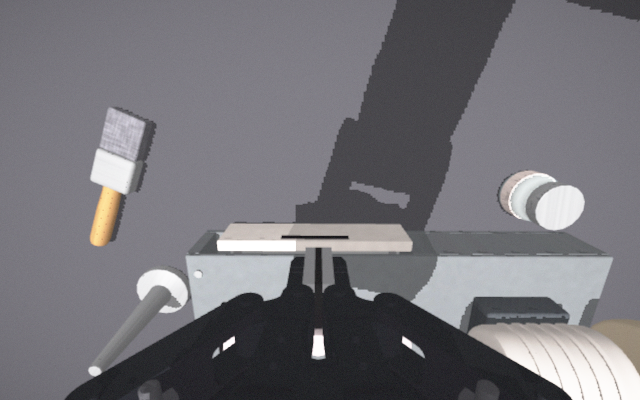

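View pics/s2.png

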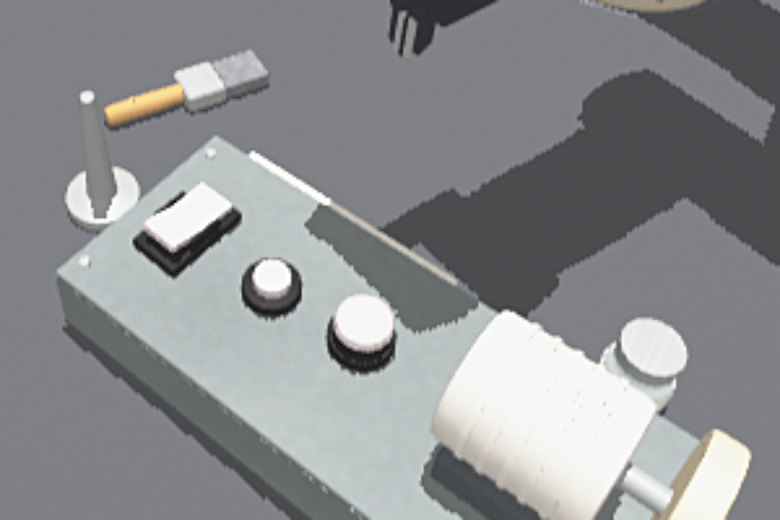

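The drawer is home: its plate lies against the front face, in both views. Next I'll refine the rocker's axis and press point from its outline in the top view and the scene view.

Run:
```python
from h import *
T=cv2.imread("pics/top0.png");S=cv2.imread("pics/scene0.png")
cv2.imwrite("pics/rk.png",np.hstack([cv2.resize(T[145:185,310:350],(400,400),interpolation=cv2.INTER_NEAREST),cv2.resize(S[212:257,268:313],(400,400),interpolation=cv2.INTER_NEAREST)]))
x0,y0=318,148;m=(T[y0:182,x0:342].min(2)>150).astype(np.uint8)
c=max(cv2.findContours(m,0,1)[0],key=cv2.contourArea)+[x0,y0]
r=cv2.minAreaRect(c);b=cv2.boxPoints(r);print(r)
for p in b: print(np.round(p,1),np.round(atz("top",p,.087),4))
```

```text
((331.5, 164.5), (33.0, 19.0), 90.0)
[322. 148.] [ 0.7049 -0.028   0.087 ]
[341. 148.] [ 0.709  -0.0766  0.087 ]
[341. 181.] [ 0.6217 -0.0829  0.087 ]
[322. 181.] [ 0.6177 -0.0352  0.087 ]
```

View pics/rk.png

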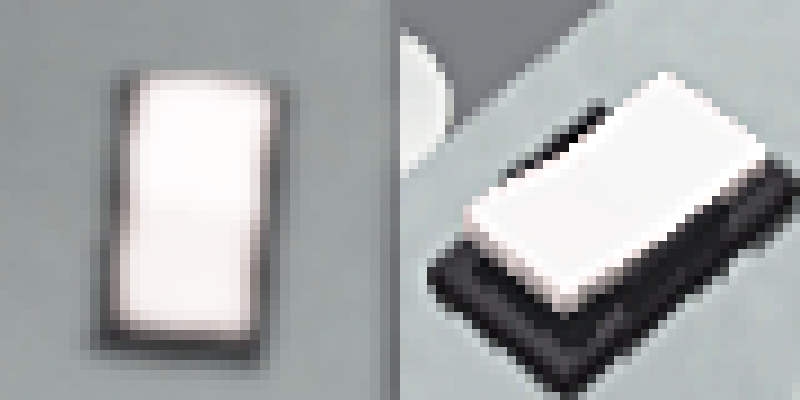

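Run:
```python
from h import *
P=[((323.2,152.2),.093),((337.2,153.3),.093),((320.8,177.3),.085),((334.5,178),.085)]
W=[atz("top",p,z) for p,z in P]
for w in W:print(np.round(w,4))
far=(W[0]+W[1])/2;near=(W[2]+W[3])/2;d=far-near;print(far,near,np.linalg.norm(d[:2]),np.degrees(np.arctan2(d[1],d[0])))
pr=near+d/np.linalg.norm(d[:2])*(.032+.020);print("press",pr)
# scene: far corners
for a in [(463+0,222),(572,295)]: print("scene far",np.round(atz("scene",np.array([268+(a[0]-400)/400*45-.5,212+a[1]/400*45-.5]),.093),4))
for a in [(668,75),(765,152)]: print("scene near",np.round(atz("scene",np.array([268+(a[0]-400)/400*45-.5,212+a[1]/400*45-.5]),.085),4))
```

```text
[ 0.6919 -0.0321  0.093 ]
[ 0.6919 -0.0678  0.093 ]
[ 0.6276 -0.0313  0.085 ]
[ 0.6287 -0.066   0.085 ]
[ 0.69186371 -0.04996636  0.093     ] [ 0.62817443 -0.04869009  0.085     ] 0.06370206582522381 -1.1479963231734693
press [ 0.680164   -0.04973191  0.0915304 ]
scene far [ 0.691  -0.0615  0.093 ]
scene far [ 0.6889 -0.0308  0.093 ]
scene near [ 0.6274 -0.0624  0.085 ]
scene near [ 0.629  -0.0312  0.085 ]
```

Emit:
step_arm([
  [-5,-2.5,0,0,0,0,0],
  [-10,-5,0,0,0,0,0],
  [-14.5,-7,0,0,0,0,0],
  [-17.3,-8.3,2,0,0,0,0],
  [-17.3,-8.3,7,0,0,0,0],
])

```text
t: 6.7
tool_pos: [0.6835, -0.0497, 0.1163]
eef_rot: [-3.14, 0.005, -3.101]
contact_force: [0.5, -0.0, -1.5]
finger_gap: 0.0004
```

Run:
```python
from h import *
s=get_state();im=camera("scene");cv2.imwrite("pics/s3.png",cv2.resize(im[150:300,220:420,::-1],None,fx=4,fy=4))
print(s["tool_pos"],s["eef_rot"],s["contact_force"],s["t"])
```

```text
[ 0.68351992 -0.04966709  0.1162642 ] [-3.1403421   0.00519498 -3.10126835] [ 0.46612425 -0.01176168 -1.5482461 ] 6.7
```

View pics/s3.png

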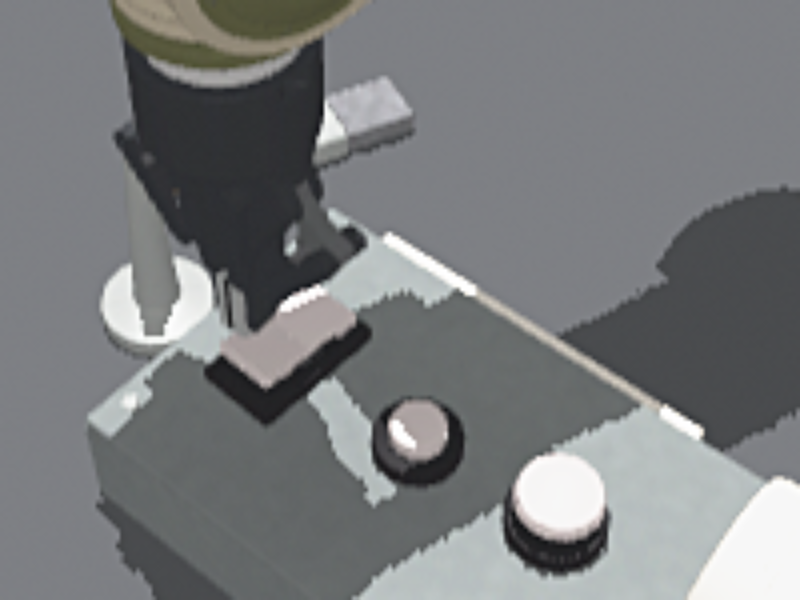

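The closed fingers hang over the rocker's raised half, clear of the mandrel. I'll press in small steps.

Emit:
step_arm([
  [0.2,0,1,0,0,0,0],
  [0.2,0,1.7,0,0,0,0],
  [0.2,0,2,0,0,0,0],
  [0.2,0,2.3,0,0,0,0],
  [0.2,0,2.6,0,0,0,0],
])

```text
t: 7.38
tool_pos: [0.6794, -0.0486, 0.0915]
eef_rot: [-3.141, 0.002, -3.1]
contact_force: [1.1, 0.1, 3.5]
finger_gap: -0.0003
```

Emit:
step_arm([
  [0,0,0.2,0,0,0,0],
  [0,0,0.4,0,0,0,0],
])

```text
t: 7.62
tool_pos: [0.6795, -0.0486, 0.0873]
eef_rot: [-3.141, 0.002, -3.1]
contact_force: [2.3, -0.5, 3.0]
finger_gap: -0.0001
```

Emit:
step_arm([
  [0,0,0.15,0,0,0,0],
  [0,0,0.3,0,0,0,0],
])

```text
t: 7.88
tool_pos: [0.6794, -0.0486, 0.085]
eef_rot: [-3.141, 0.001, -3.1]
contact_force: [-2.4, -0.3, 14.4]
finger_gap: 0.0004
```

Emit:
step_arm([
  [0,0,0.1,0,0,0,0],
  [0,0,0.2,0,0,0,0],
  [0,0,0.2,0,0,0,0],
])

```text
t: 8.25
tool_pos: [0.6794, -0.0486, 0.0849]
eef_rot: [-3.141, 0.002, -3.1]
contact_force: [-5.2, 1.8, 20.4]
finger_gap: -0.0002
```

It stopped firmly at 0.085, the height expected for fully on. I'll lift, move to above the start button, and check.

Emit:
step_arm([
  [0,0,-1,0,0,0,0],
  [0,0,-5,0,0,0,0],
  [1,4,-5.5,0,0,0,0],
  [1.9,8.2,-5.5,0,0,0,0],
  [1.9,8.2,-4,0,0,0,0],
])

```text
t: 8.88
tool_pos: [0.6563, 0.0352, 0.1223]
eef_rot: [3.141, 0.001, -3.097]
contact_force: [-0.4, 0.0, 0.5]
finger_gap: 0.0003
```

Run:
```python
from h import *
s=get_state();im=camera("scene");cv2.imwrite("pics/s4.png",cv2.resize(im[150:300,220:420,::-1],None,fx=4,fy=4))
print(s["tool_pos"],s["eef_rot"],s["contact_force"],s["t"], proj("scene",s["tool_pos"]))
```

```text
[0.65627434 0.0352019  0.12231885] [ 3.14142848e+00  6.94648288e-04 -3.09693777e+00] [-0.38646113  0.0481215   0.46996199] 8.875 [325.50277973 244.10962951]
```

View pics/s4.png

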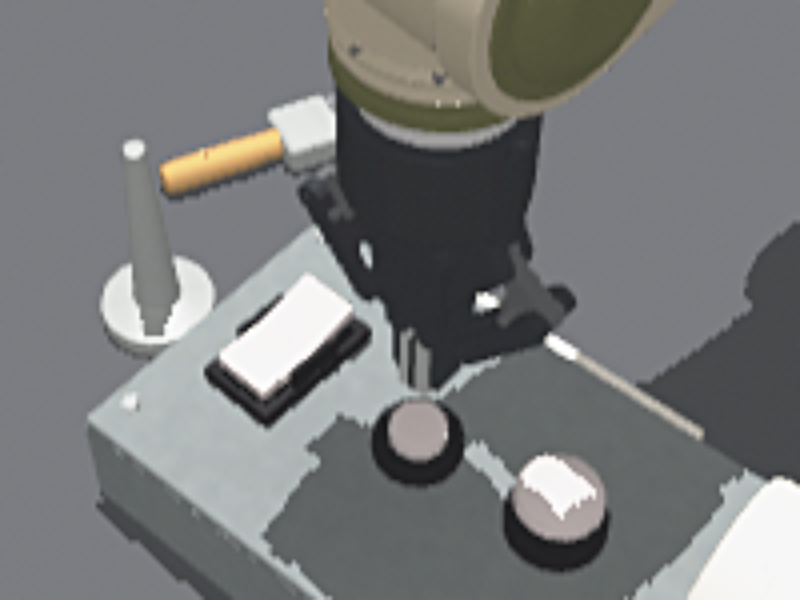

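The rocker's far half now lies level, and the drawer is still home. Before pressing start I'll check how low the gripper's side linkage hangs over the stop button.

Run:
```python
from h import *
t=get_state()["tool_pos"]
for dy in (.05,.06,.07):
  for dz in (.02,.03,.04,.05,.06): print(dy,dz,np.round((proj("scene",t+[0,dy,dz])-[220,150])*4))
```

```text
0.05 0.02 [511. 414.]
0.05 0.03 [513. 401.]
0.05 0.04 [515. 386.]
0.05 0.05 [517. 372.]
0.05 0.06 [518. 357.]
0.06 0.02 [530. 428.]
0.06 0.03 [532. 414.]
0.06 0.04 [534. 400.]
0.06 0.05 [536. 385.]
0.06 0.06 [538. 370.]
0.07 0.02 [549. 441.]
0.07 0.03 [551. 428.]
0.07 0.04 [553. 413.]
0.07 0.05 [556. 399.]
0.07 0.06 [558. 384.]
```

The linkage sits more than 80 mm above the fingertips, so there is plenty of clearance. Pressing start.

Emit:
step_arm([
  [0,-0.2,1.5,0,0,0,0],
  [0,-0.2,3,0,0,0,0],
  [0,-0.2,3.3,0,0,0,0],
  [0,-0.2,3.6,0,0,0,0],
])

```text
t: 9.43
tool_pos: [0.657, 0.0302, 0.0859]
eef_rot: [-3.141, 0.0, -3.101]
contact_force: [-1.4, -1.6, 1.8]
finger_gap: 0.0002
```

Emit:
step_arm([
  [0,0,0.2,0,0,0,0],
  [0,0,0.4,0,0,0,0],
  [0,0,0.5,0,0,0,0],
])

```text
t: 9.8
tool_pos: [0.6571, 0.0304, 0.0813]
eef_rot: [-3.141, 0.001, -3.1]
contact_force: [-0.4, -2.7, 4.9]
finger_gap: 0.0
```

Emit:
step_arm([
  [0,0,0.15,0,0,0,0],
  [0,0,0.25,0,0,0,0],
  [0,0,0.25,0,0,0,0],
])

```text
t: 10.18
tool_pos: [0.6572, 0.0304, 0.0808]
eef_rot: [-3.141, 0.002, -3.1]
contact_force: [-7.4, -1.4, 17.5]
finger_gap: -0.0001
```

The button reached its firm stop at 0.081, as expected. Lifting off.

Emit:
step_arm([
  [0,0,-2,0,0,0,0],
  [0,0,-7,0,0,0,0],
  [0,0,-12,0,0,0,0],
  [4,0,-14,0,0,0,0],
  [9,0,-14,0,0,0,0],
])

```text
t: 10.8
tool_pos: [0.5665, 0.027, 0.2195]
eef_rot: [-3.141, 0.003, -3.1]
contact_force: [0.1, 0.1, 0.1]
finger_gap: -0.0002
```

Emit:
step_arm([
  [5,0,0,0,0,0,0],
  [10,0,0,0,0,0,0],
  [10,0,0,0,0,0,0],
])

```text
t: 11.18
tool_pos: [0.4645, 0.0233, 0.2183]
eef_rot: [3.141, -0.001, -3.1]
contact_force: [0.6, 0.3, 0.3]
finger_gap: 0.0002
```

Run:
```python
from h import *
s=get_state();im=camera("scene");cv2.imwrite("pics/s5.png",cv2.resize(im[150:350,220:520,::-1],None,fx=2.6,fy=2.6))
b=cv2.imread("pics/scene0.png").astype(int);d=np.abs(im[:,:,::-1]-b).max(2)
print(s["tool_pos"],s["contact_force"],s["t"])
for n in ["jar","mandrel","brush","stop_top"]: print(n,[np.round(x["point"],1) for x in masks_of(n,"scene")[:1]])
```

```text
[0.46449034 0.02333158 0.21834373] [0.57686452 0.34442313 0.31982455] 11.175
jar []
mandrel [array([254.5, 221.7])]
brush [array([296.1, 184.5])]
stop_top [array([357.2, 277.8])]
```

View pics/s5.png

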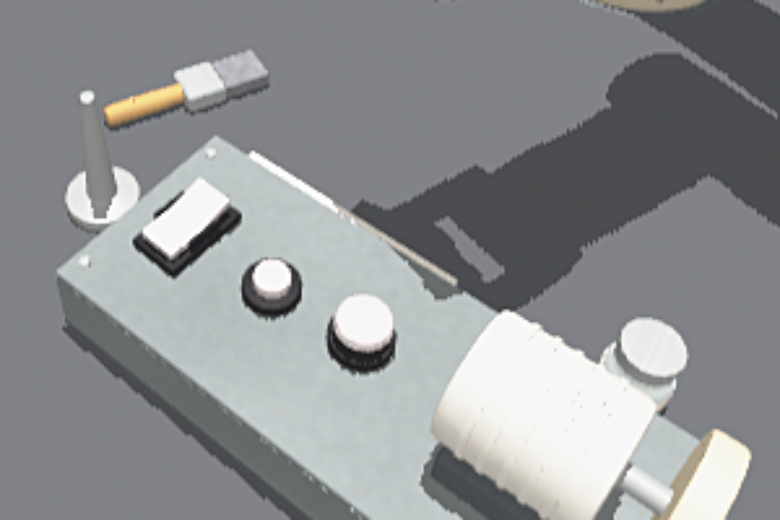

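The drawer is home, the rocker is on (far end flat), both buttons are up, and the loose things are where they were. Handing in.

```bash
python3 -c "
from workcell import *
print(close_job())"
```

```text
the job is handed in; nothing more can be done
None
```

I started the polishing unit using only the closed fingers, in the required order, and handed the job in at about 11 s of the 50 s allowed:

1. **Drawer:** I pushed it home until it stopped firmly. The push peaked at about 55 N on the fingertips, well under the 120 N wrist limit. The 40 N limit is for the arm and gripper body, and I took it not to cover the fingers.
2. **Rocker:** I pressed the raised end to its stop at 0.085 m above the bench, the height given for fully on.
3. **Start button:** I pressed it to its stop at 0.081 m, the full 6 mm, then let it come back up.

**Last checks:** the final scene picture shows the drawer plate against the unit, the rocker's far half level, and both buttons up. The jar, mandrel and brush are where they began. The arm is well clear and reads almost no force.

**Disagreements:**
- The network's first top-view point for the start button was about 4 px off, so I used my own segmentation instead.
- In the last picture the network did not report the jar, but it is plainly visible in its old place.

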